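# Sweep loose bobbins into the bay with a straightedge

## Task

Take the straightedge from its leaning rest and use it to push the five loose bobbins, all together in one sweep, into the open wooden bay until they all stand flat in a row against its back stop. Then put the straightedge back in its rest as it was, seated on both brackets. Do not touch the bobbins with the gripper, and leave the things standing around (beeswax, thimble, tailor's chalk, white pot) where they are.

Things in the scene. Friction and masses are not known exactly. Their poses are not given: they have to be found in the camera images.
- straightedge_grip (a point): straightedge: aluminium blade 180 mm long, 72 mm from working edge to top, 6 mm thick; along its whole top (48 to 72 mm above the edge) a dark wooden grip strip 14 mm thick; 160 g. Point: centre of the grip strip, mid-length, 60 mm above the edge. Axes: x through the thickness, y along the length, z from the edge up to the grip. It starts leaning in its rest.
- bar_rest: fixed rest: plate 90x160 mm with two 12 mm wide wooden brackets at y = +-65 mm. Origin under its centre, z up. The straightedge lies along the rest's y, its top leaning 35 deg from vertical to the rest's -x, edge 34 mm up on ledges square to the slope, in a 16 mm channel between the sloping back (46 mm high, on -x) and an 8 mm lip. It lifts out along the slope. 118 mm free between the brackets.
- rest_seat (a point): point fixed to the rest: where the centre of the straightedge's grip lies when it is seated in the rest. Its axes are those of the rest (upright), not of the slope.
- bay: fixed bobbin bay: U-shaped frame of light wood without a floor, walls 12 mm thick and 18 mm high, open at the front. Origin: centre of its mouth on the table, between the front ends of the side walls; x points into the bay, z up. Inside it is 210 mm wide (y from -105 to 105 mm) and 55 mm deep: the face of the back stop is at x = 55 mm, so a bobbin that touches it has its centre at x = 45 mm.
- bobbin_1_centre (a point): one of five equal sewing machine bobbins, flat discs 20.5 mm in diameter and 12 mm high, 12 g, standing flat on the table before the bay, more than 50 mm in front of its mouth, side by side with gaps, at unequal distances from it. Its centre, half-way up.
- bobbin_2_centre (a point): one of five equal sewing machine bobbins, flat discs 20.5 mm in diameter and 12 mm high, 12 g, standing flat on the table before the bay, more than 50 mm in front of its mouth, side by side with gaps, at unequal distances from it. Its centre, half-way up.
- bobbin_3_centre (a point): one of five equal sewing machine bobbins, flat discs 20.5 mm in diameter and 12 mm high, 12 g, standing flat on the table before the bay, more than 50 mm in front of its mouth, side by side with gaps, at unequal distances from it. Its centre, half-way up.
- bobbin_4_centre (a point): one of five equal sewing machine bobbins, flat discs 20.5 mm in diameter and 12 mm high, 12 g, standing flat on the table before the bay, more than 50 mm in front of its mouth, side by side with gaps, at unequal distances from it. Its centre, half-way up.
- bobbin_5_centre (a point): one of five equal sewing machine bobbins, flat discs 20.5 mm in diameter and 12 mm high, 12 g, standing flat on the table before the bay, more than 50 mm in front of its mouth, side by side with gaps, at unequal distances from it. Its centre, half-way up.
- beeswax: bystander: yellowish wax puck, 38 mm across, 12 mm high, on the right in front of the bay. Origin under its centre.
- thimble: bystander: steel thimble, 18 mm wide and 23 mm high, just right of the bay. Origin under its centre.
- tailors_chalk: bystander: flat rounded triangle of tailor's chalk, 45 mm, 6 mm thick, lying on the robot's side of the table, between the rest and the bay. Origin under its centre.
- pill_bottle: bystander: white plastic pot with a screw cap, 55 mm in diameter, 78 mm high, left of and behind the bay. Origin under its centre.

How it is judged:
By the outcome, as a careful person would: the job done as asked, in the order asked, and still so for the second after the job is handed in, with the robot touching nothing.
It also fails if it takes over 58 s, if anything falls off the work surface, if the arm or the gripper's body presses on something with over 40 N, if the wrist force passes 120 N, or if a joint passes its speed limit or range.

## Robot

A 6-joint arm with a two-finger parallel gripper is mounted at the origin on a cart in front of the work surface, level with it; the furniture and walls round the work are solid. World frame = base frame: x ahead of the robot, y to its left, z up, the work surface at z = 0. Lengths are in m, angles in rad, forces in N, time in s.
With the tool pointing down it reaches from about 0.3 to 0.775 m from the base axis. Payload 14.6 kg.
Tool frame: the origin (TCP) lies midway between the tips of the shut fingers; the grasp point (between the pads) lies 19 mm behind it; z points along the fingers, y is the line along which they close (so a half turn about z gives the same grasp; the last joint's range is limited). The gripper opens to 94 mm and grips with 3 to 60 N. Pads are 16 mm wide; open, the fingers measure 119 mm over their backs; the gripper's body (75 mm by 177 mm) begins 78 mm behind the grasp point.
Start: joints at [-1.289, 0.3, 1.521, -0, 1.321, -0.067], TCP at [0.188, -0.517, 0.205] pointing down, gripper open.
Joint ranges: [-3.03, 3.03], [-0.79, 2.21], [0.23, 2.52], [-1.04, 4.18], [0, 3.07], [-2.55, 2.55]. Speed limits (rad/s): [2.22, 2.22, 2.57, 3.14, 3.14, 3.14].

## Interface

Orientations are given as [roll, pitch, yaw] about the fixed x, y, z axes, in that order (R = Rz(yaw) Ry(pitch) Rx(roll)).
In Python, from station import ctrl gives the robot as it stands. The module is installed in compiled form; this text tells all that it offers.
- The arm moves only by the tool servo_tool, never from a script. Its argument "plan" is a list of rows, each a list of 7 numbers: the opening in per cent of the stroke, from 0 (shut) to 100 (fully open), then the shift along the tool's x, y, z in m, then the turn, a rotation vector about the tool's x, y, z in rad. A call has exactly 8 rows; each row shifts and turns the commanded pose from where the row before left it, along the tool's axes as they then stand; what a row does not reach is not made up. A row lasts 1/8 s, in which the tool goes at most 62.5 mm and 10.7 degrees, less where a joint would pass 70% of its speed; a pose out of reach is approached as far as the arm can. A call with a gripper value outside its range is refused whole. The fingers move at their own pace and stop on an object; "force" is the grip in N (left out, the last holds). Time passes only in rows, so rows that do not move let the fingers close, or fill a call up. It gives the time, the measured TCP pose, the force, the opening and the grip force at its end, in the units of the state.
- ctrl.get_obs(): the state, without advancing time (a new reading comes with each control period).
- ctrl.camera(name): name is "scene" or "top"; returns a dict with "pixels" (400x640x3 uint8, red, green, blue), "z_map" (400x640 float32, m along the optical axis (not along the pixel's ray), 0 where there is no reading), "mtx" (3x3 intrinsics, pixels), "dist" ([k1, k2, p1, p2, k3] as OpenCV has them; the pictures are not rectified), "pose" (4x4, takes a point from camera to world coordinates). Camera axes: x right, y up, looking along -z (the intrinsics and any distortion apply to the point x, -y, -z); pixel columns grow to the right and rows downward; lengths in m; the calibration is good to about 2 mm. A picture is of the moment at which its call begins.
- ctrl.hand_in(): hands the job in; it is judged then, once.
The state is a dict: "time_s": time; "qpos": joint angles; "joint_vel": joint speeds; "tau": joint torques, N m; "ee_pos": TCP position; "eef_rot": TCP orientation; "force": force on the tool from outside, world axes, zero at the start; "moment": the same for the moment, N m; "grip_width": finger opening in m; "grip_force": force on a finger pad.
Only numpy, scipy, OpenCV 4.12 (cv2) and the standard library are available. Lean on these libraries where they do the work, as an engineer would, in place of code of your own. Each camera call takes 0.05 s, during which the arm holds its last target. There are 200 camera calls.

## Working session

There is one attempt and no reset: what is moved stays moved. The work goes in short steps, Python scripts to look and compute and a tool call to move; the robot and the scene stay as the last step left them, time stands still between calls to the robot, and variables do not carry over. Pictures are saved under pics/ and viewed, at most 10 in all, crops included, and the job is handed in when it is done.

Besides the shell and the picture viewer there is one more tool, called after "Request:" in YAML: its name, and indented under it one key for each argument. servo_tool: Moves the arm, as the interface text tells. Its arguments: {"type":"object","properties":{"plan":{"type":"array","items":{"type":"array","items":{"type":"number"}}},"force":{"type":"number"}},"required":["plan"]}

```bash
mkdir -p pics
cat > h.py <<'E'
import numpy as np, cv2, pickle
from station import ctrl
def snap(n,tag):
    c=ctrl.camera(n); pickle.dump(c,open(f'{tag}.pkl','wb')); cv2.imwrite(f'pics/{tag}.png',c['pixels'][:,:,::-1]); return c
def pt(c,u,v,z=None):
    """pixel->world, by depth or by plane z"""
    p=cv2.undistortPoints(np.array([[[u,v]]],float),c['mtx'],np.array(c['dist']))[0,0]
    T=np.array(c['pose']); d=np.array([p[0],-p[1],-1.])
    if z is None: s=c['z_map'][int(round(v)),int(round(u))]
    else: s=(z-T[2,3])/(T[:3,:3]@d)[2]
    return T[:3,:3]@(d*s)+T[:3,3]
E
python3 - <<'E'
from h import *
a=snap('top','top0');b=snap('scene','sc0')
print(np.round(a['pose'],3),np.round(b['pose'],3),ctrl.get_obs())
E
```

```text
[[ 0.026  0.981 -0.193  0.364]
 [-1.     0.027  0.002 -0.082]
 [ 0.007  0.193  0.981  0.931]
 [ 0.     0.     0.     1.   ]] [[-0.505  0.461 -0.73  -0.244]
 [-0.863 -0.295  0.411  0.352]
 [-0.025  0.837  0.546  0.683]
 [ 0.     0.     0.     1.   ]] {'time_s': 0.1, 'qpos': array([-1.28861276e+00,  3.00434408e-01,  1.52148720e+00,  2.95814900e-05,
        1.32069378e+00, -6.66110725e-02]), 'joint_vel': array([ 0.00010611, -0.00086915, -0.00106336,  0.00073502, -0.00116657,
       -0.00029915]), 'tau': array([ 1.71138665e-03, -5.32650125e+01, -3.53283119e+01,  7.10358960e-02,
        2.34954699e-02, -4.19109040e-05]), 'ee_pos': array([ 0.18790808, -0.51666973,  0.20494617]), 'eef_rot': array([-3.14057409e+00, -9.66656943e-05,  3.48787252e-01]), 'force': array([0.79221372, 0.67287147, 0.29683534]), 'moment': array([-0.01028718,  0.01454465,  0.00133069]), 'grip_force': 0.0, 'grip_width': 0.09432985964578904}
```

View pics/top0.png

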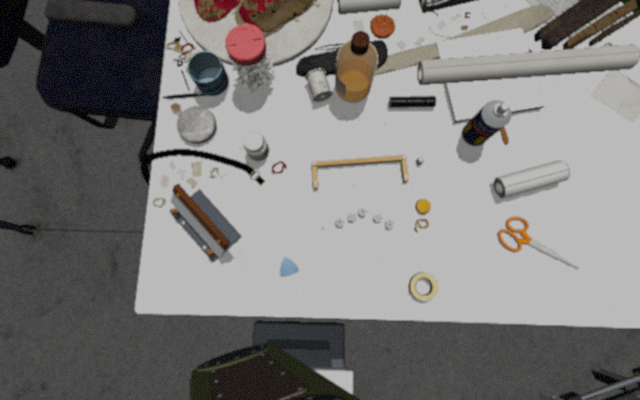

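View pics/sc0.png

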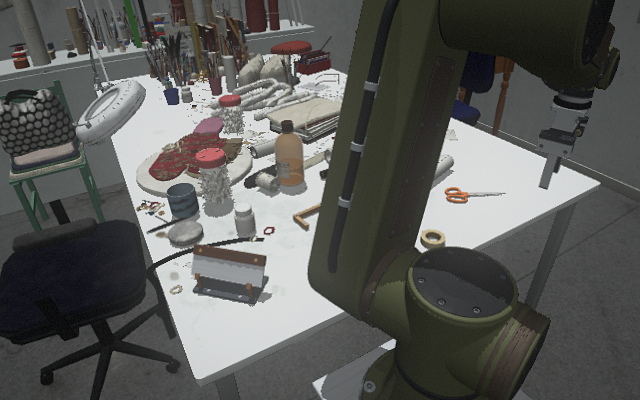

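The top view shows the rest at about (205,222), the bay from (315,165) to (405,160), five bobbins along row ~218 at columns 338–390, beeswax (423,206), thimble (419,160), chalk (288,267) and the pot (256,146). The scene view shows the bar from the side, with its grip on the far side. I'll enlarge the top view.

Run:
```python
import pickle,cv2
import numpy as np
c=pickle.load(open('top0.pkl','rb'));im=c['pixels'][:,:,::-1]
a=cv2.resize(im[175:270,160:250],None,fx=6,fy=6,interpolation=cv2.INTER_CUBIC)
b=cv2.resize(im[145:240,300:430],None,fx=6,fy=6,interpolation=cv2.INTER_CUBIC)
cv2.imwrite('pics/c1.png',a);cv2.imwrite('pics/c2.png',b)
```

```text
(no output)
```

View pics/c1.png

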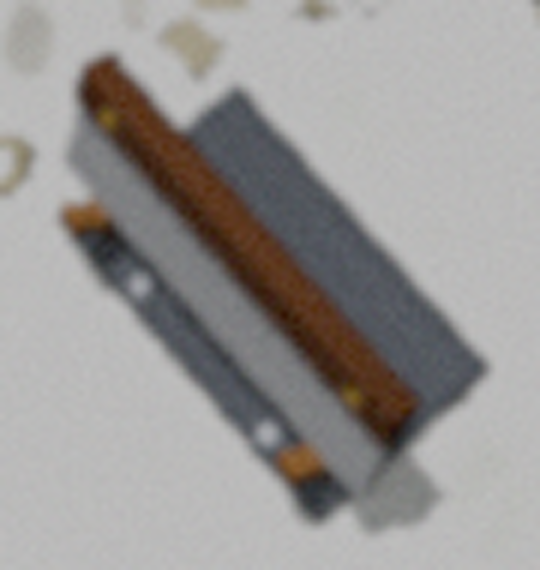

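View pics/c2.png

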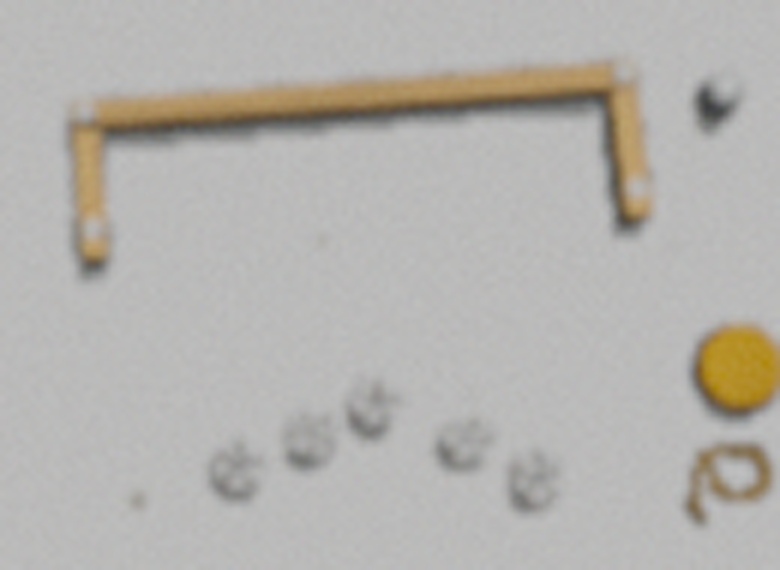

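Run:
```python
from h import *
import h
c=pickle.load(open('top0.pkl','rb'));np.set_printoptions(precision=4,suppress=True)
A=lambda x,y:((x+.5)/6-.5+160,(y+.5)/6-.5+175)
B=lambda x,y:((x+.5)/6-.5+300,(y+.5)/6-.5+145)
print('table z',[pt(c,u,v)[2].round(4) for u,v in[(250,290),(300,215),(450,250),(350,190)]])
print('bay mouthL,R, backL,R outer')
P=[pt(c,*B(*q),.018) for q in[(92,262),(637,220),(74,103),(634,62)]]
print(np.array(P),[np.linalg.norm(P[0]-P[1]),np.linalg.norm(P[2]-P[3])])
print('bobbins');
for q in[(234,473),(308,441),(370,411),(462,445),(531,484)]:print(pt(c,*B(*q),.01))
print('wax,thimble',pt(c,*B(737,367),.012),pt(c,*B(716,100),.012),'chalk',pt(c,288,267,.006))
print('plate corners (z~.004)')
for q in[(237,90),(487,368),(318,522)]:print(pt(c,*A(*q),.004))
print('lip blocks');
for q in[(85,217),(302,460)]:print(pt(c,*A(*q)), pt(c,*A(*q),.04))
print('screws',[pt(c,*A(*q)) for q in[(108,118),(352,397)]])
im=c['pixels'].astype(int)
def cloud(m):
    vs,us=np.nonzero(m);return np.array([pt(c,u,v) for u,v in zip(us,vs)])
m=np.zeros((400,640),bool);m[180:252,170:232]=1
br=m&(im[...,0]>im[...,2]*1.7)&(im[...,0]<140)
p=cloud(br);p=p[p[:,2]>.06];print(len(p),p.mean(0),p.min(0),p.max(0))
mu=p.mean(0);w,V=np.linalg.eigh(np.cov((p-mu).T));print(w**.5,V.T)
s=(p-mu)@V[:,2];print('len',np.percentile(s,[0,1,99,100]))
pickle.dump(p,open('grip.pkl','wb'))
# blade
d=V[:,2]*np.sign(V[0,2]);n=np.array([-d[1],d[0]]);n/=np.linalg.norm(n)
q=cloud(m&~br);s=(q-mu)@(d);t=(q-mu)[:,:2]@n
for a in np.arange(-.06,.061,.006):
    k=(abs(s)<.04)&(abs(t-a)<.003); 
    if k.any():print(a.round(3),np.percentile(q[k,2],[10,50,90]),k.sum())
t=(p-mu)[:,:2]@n
for a in np.arange(-.03,.031,.003):
    k=(abs(t-a)<.0015)
    if k.any():print('g',a.round(4),np.median(p[k,2]),k.sum())
print('d,n',d,n)
```

```text
table z [np.float64(-0.0018), np.float64(0.0011), np.float64(-0.0029), np.float64(-0.0005)]
bay mouthL,R, backL,R outer
[[ 0.5648 -0.0608  0.018 ]
 [ 0.5882 -0.2814  0.018 ]
 [ 0.6312 -0.0514  0.018 ]
 [ 0.655  -0.2811  0.018 ]] [np.float64(0.22183563181671162), np.float64(0.23093954294944263)]
bobbins
[ 0.4816 -0.1201  0.01  ]
[ 0.4953 -0.1496  0.01  ]
[ 0.5082 -0.1744  0.01  ]
[ 0.4954 -0.2114  0.01  ]
[ 0.4804 -0.2391  0.01  ]
wax,thimble [ 0.5298 -0.3221  0.012 ] [ 0.6415 -0.316   0.012 ] chalk [ 0.3756 -0.0028  0.006 ]
plate corners (z~.004)
[0.5568 0.223  0.004 ]
[0.4461 0.1137 0.004 ]
[0.3839 0.1758 0.004 ]
lip blocks
[0.4974 0.2652 0.0398] [0.4974 0.2651 0.04  ]
[0.4064 0.1751 0.0355] [0.4062 0.1738 0.04  ]
screws [array([0.5261, 0.239 , 0.095 ]), array([0.4268, 0.1436, 0.089 ])]
628 [0.4778 0.1835 0.0925] [0.4138 0.1209 0.079 ] [0.5454 0.2505 0.1003]
[0.0029 0.0055 0.0502] [[-0.2849  0.2818  0.9162]
 [-0.6398  0.6558 -0.4007]
 [-0.7137 -0.7004 -0.0066]]
len [-0.0923 -0.0886  0.0829  0.0849]
-0.06 [-0.0013  0.0001  0.0027] 39
-0.054 [-0.0018  0.0007  0.0027] 42
-0.048 [-0.002
[... 205 characters left out ...]
0058 0.0086 0.0894] 102
-0.006 [0.0059 0.0086 0.0113] 87
-0.0 [0.0063 0.0077 0.0097] 28
0.006 [0.0877 0.0879 0.0882] 2
0.012 [0.079  0.0815 0.0847] 58
0.018 [0.0628 0.0659 0.069 ] 73
0.024 [0.0541 0.0581 0.0615] 74
0.03 [0.0464 0.0493 0.0531] 70
0.036 [0.0366 0.0408 0.044 ] 66
0.042 [0.0072 0.0086 0.0112] 24
0.048 [0.0064 0.0085 0.0102] 82
0.054 [0.0059 0.0081 0.0103] 84
0.06 [0.0036 0.0077 0.0101] 71
g -0.009 0.09010531088629486 32
g -0.006 0.09242092104533661 116
g -0.003 0.09430431676312051 124
g -0.0 0.09592698229046659 111
g 0.003 0.0940671267991876 96
g 0.006 0.08981818004322056 86
g 0.009 0.08611187391552144 61
g 0.012 0.08015708348024969 2
d,n [0.7137 0.7004 0.0066] [-0.7004  0.7138]
```

```bash
cat >> h.py <<'E'
from scipy.spatial.transform import Rotation as Ro
from scipy.linalg import logm,expm,norm
X=np.array([.714,.700,0]);Y=np.array([.573,-.585,-.574])
RG=np.linalg.qr(np.c_[X,Y,np.cross(X,Y)])[0];RG*=np.sign((RG*np.c_[X,Y,np.cross(X,Y)]).sum(0))
YB=np.radians(6.0);bx=np.array([np.cos(YB),np.sin(YB),0])
RS=np.c_[np.cross(bx,[0,0,-1]),bx,[0,0,-1]]   # tool y = bay x, tool z down
def T(R,p): M=np.eye(4);M[:3,:3]=R;M[:3,3]=p;return M
def cur():
    o=ctrl.get_obs();return T(Ro.from_euler('xyz',o['eef_rot']).as_matrix(),o['ee_pos'])
def go(A,B,N):
    """constant row for N rows carrying pose A to B"""
    D=expm(np.real(logm(np.linalg.inv(A)@B))/N)
    r=np.r_[D[:3,3].round(4),Ro.from_matrix(D[:3,:3]).as_rotvec().round(4)]
    print(N,'rows',r.tolist(),'mm',round(1e3*norm(r[:3]),1),'deg',round(np.degrees(norm(r[3:])),2));return B
G=np.array([.480,.1884,.083]); zt=RG[:,2]
GP=T(RG,G+.019*zt)
E
python3 - <<'E'
from h import *
np.set_printoptions(precision=4,suppress=True)
print(RG,RS,GP)
c=pickle.load(open('top0.pkl','rb'))
for n,(a,b,e,f) in {'bottle':(330,385,35,105),'pot':(240,272,130,162),'jar':(225,270,25,95)}.items():
    q=np.array([pt(c,u,v) for v in range(b,f) if 0 for u in[0]]+[pt(c,u,v) for u in range(a,b,2) for v in range(e,f,2)])
    for h in(.05,.1,.13):
        k=q[q[:,2]>h]
        if len(k):print(n,h,k.min(0),k.max(0))
A=cur();p0=A[:3,3]
M=go(A,T(A[:3,:3],[.50,.10,.27]),16)
P=GP.copy();P[:3,3]-=.09*zt
go(M,P,8); go(P,GP,8)
E
```

```text
[[ 0.7141  0.5733 -0.4018]
 [ 0.7001 -0.5847  0.4099]
 [ 0.     -0.574  -0.8189]] [[-0.1045  0.9945  0.    ]
 [ 0.9945  0.1045  0.    ]
 [ 0.      0.     -1.    ]] [[ 0.7141  0.5733 -0.4018  0.4724]
 [ 0.7001 -0.5847  0.4099  0.1962]
 [ 0.     -0.574  -0.8189  0.0674]
 [ 0.      0.      0.      1.    ]]
bottle 0.05 [ 0.3639 -0.194   0.0506] [ 0.8745 -0.0823  0.9306]
bottle 0.1 [ 0.3639 -0.1936  0.1003] [ 0.8745 -0.0823  0.9306]
bottle 0.13 [ 0.3639 -0.1917  0.1315] [ 0.8745 -0.0823  0.9306]
pot 0.05 [ 0.3639 -0.0823  0.0506] [0.6819 0.1104 0.9306]
pot 0.1 [ 0.3639 -0.0823  0.9306] [ 0.3639 -0.0823  0.9306]
pot 0.13 [ 0.3639 -0.0823  0.9306] [ 0.3639 -0.0823  0.9306]
jar 0.05 [ 0.3639 -0.0823  0.0506] [0.9738 0.1439 0.9306]
jar 0.1 [ 0.3639 -0.0823  0.1001] [0.9012 0.1439 0.9306]
jar 0.13 [ 0.3639 -0.0823  0.1361] [0.9012 0.1439 0.9306]
16 rows [0.0315, -0.0296, -0.004, 0.0, -0.0, 0.0] mm 43.4 deg 0.0
8 rows [0.0054, -0.0015, 0.0172, 0.0751, -0.0163, -0.0516] mm 18.1 deg 5.3
8 rows [0.0, -0.0, 0.0112, -0.0, -0.0, 0.0] mm 11.2 deg 0.0
```

Request:
servo_tool:
  plan:
    - [50, 0.0315, -0.0296, -0.004, 0, 0, 0]
    - [50, 0.0315, -0.0296, -0.004, 0, 0, 0]
    - [50, 0.0315, -0.0296, -0.004, 0, 0, 0]
    - [50, 0.0315, -0.0296, -0.004, 0, 0, 0]
    - [50, 0.0315, -0.0296, -0.004, 0, 0, 0]
    - [50, 0.0315, -0.0296, -0.004, 0, 0, 0]
    - [50, 0.0315, -0.0296, -0.004, 0, 0, 0]
    - [50, 0.0315, -0.0296, -0.004, 0, 0, 0]

```text
time_s: 1.1
ee_pos: [0.3442, -0.2068, 0.2375]
eef_rot: [-3.141, 0.0, 0.349]
force: [0.7, 0.7, 0.4]
grip_width: 0.0472
grip_force: 0.0
```

Request:
servo_tool:
  plan:
    - [50, 0.0315, -0.0296, -0.004, 0, 0, 0]
    - [50, 0.0315, -0.0296, -0.004, 0, 0, 0]
    - [50, 0.0315, -0.0296, -0.004, 0, 0, 0]
    - [50, 0.0315, -0.0296, -0.004, 0, 0, 0]
    - [50, 0.0315, -0.0296, -0.004, 0, 0, 0]
    - [50, 0.0315, -0.0296, -0.004, 0, 0, 0]
    - [50, 0.0315, -0.0296, -0.004, 0, 0, 0]
    - [50, 0.0315, -0.0296, -0.004, 0, 0, 0]

```text
time_s: 2.1
ee_pos: [0.5001, 0.1019, 0.2693]
eef_rot: [-3.142, 0.0, 0.349]
force: [0.5, -1.6, -0.2]
grip_width: 0.0469
grip_force: 0.0
```

Request:
servo_tool:
  plan:
    - [50, 0.0054, -0.0015, 0.0172, 0.0751, -0.0163, -0.0516]
    - [50, 0.0054, -0.0015, 0.0172, 0.0751, -0.0163, -0.0516]
    - [50, 0.0054, -0.0015, 0.0172, 0.0751, -0.0163, -0.0516]
    - [50, 0.0054, -0.0015, 0.0172, 0.0751, -0.0163, -0.0516]
    - [50, 0.0054, -0.0015, 0.0172, 0.0751, -0.0163, -0.0516]
    - [50, 0.0054, -0.0015, 0.0172, 0.0751, -0.0163, -0.0516]
    - [50, 0.0054, -0.0015, 0.0172, 0.0751, -0.0163, -0.0516]
    - [50, 0.0054, -0.0015, 0.0172, 0.0751, -0.0163, -0.0516]

```text
time_s: 3.1
ee_pos: [0.5079, 0.1599, 0.1402]
eef_rot: [-2.528, 0.0, 0.776]
force: [-1.0, 0.2, -0.2]
grip_width: 0.0471
grip_force: 0.0
```

Run:
```python
from h import *
np.set_printoptions(precision=4,suppress=True)
A=cur();print(A,ctrl.get_obs()['qpos'],ctrl.get_obs()['time_s'])
go(A,GP,8)
a=snap('top','t1');b=snap('scene','s1')
im=np.hstack([cv2.resize(a['pixels'][150:270,150:290],None,fx=2.8,fy=2.8,interpolation=3),cv2.resize(b['pixels'][200:320,160:300],None,fx=2.8,fy=2.8,interpolation=3)])
cv2.imwrite('pics/m1.png',im[:,:,::-1])
# obstacles near final push, valid depth only, from pre-picture
c=pickle.load(open('top0.pkl','rb'))
q=np.array([pt(c,u,v) for u in range(290,440,2) for v in range(20,170,2) if c['z_map'][v,u]>0])
k=q[q[:,2]>.11];print('tall',k.min(0),k.max(0))
```

```text
[[ 0.7134  0.5731 -0.4033  0.5079]
 [ 0.7008 -0.5835  0.4104  0.1599]
 [-0.0001 -0.5754 -0.8179  0.1402]
 [ 0.      0.      0.      1.    ]] [0.0198 0.5605 1.4281 0.4318 1.6001 0.7274] 3.1
8 rows [0.0, 0.0, 0.0111, -0.0002, 0.0001, 0.0001] mm 11.1 deg 0.01
tall [ 0.7933 -0.1928  0.1103] [ 0.8688 -0.1029  0.2152]
```

View pics/m1.png

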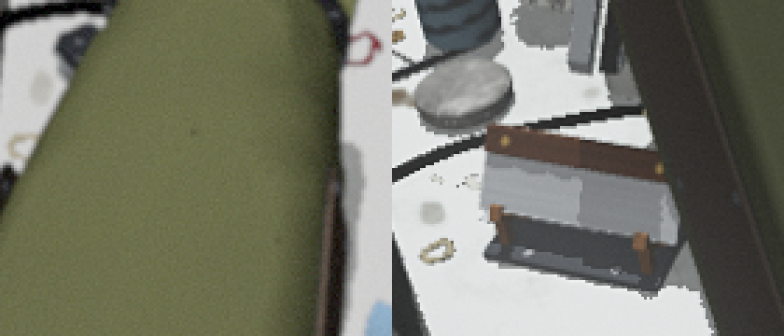

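The scene crop shows the bar untouched in its rest and the open fingers above it at about (595,40), in line for the approach. I'll go down the slope and close.

Request:
servo_tool:
  plan:
    - [50, 0, 0, 0.0115, 0, 0, 0]
    - [50, 0, 0, 0.0115, 0, 0, 0]
    - [50, 0, 0, 0.0115, 0, 0, 0]
    - [50, 0, 0, 0.0115, 0, 0, 0]
    - [50, 0, 0, 0.0115, 0, 0, 0]
    - [50, 0, 0, 0.0115, 0, 0, 0]
    - [50, 0, 0, 0.0115, 0, 0, 0]
    - [50, 0, 0, 0.008, 0, 0, 0]

```text
time_s: 4.2
ee_pos: [0.4721, 0.1962, 0.0678]
eef_rot: [-2.531, 0.001, 0.775]
force: [-0.2, 0.7, -0.3]
grip_width: 0.0469
grip_force: 0.0
```

Request:
servo_tool:
  plan:
    - [50, 0, 0, 0, 0, 0, 0]
    - [30, 0, 0, 0, 0, 0, 0]
    - [20, 0, 0, 0, 0, 0, 0]
    - [10, 0, 0, 0, 0, 0, 0]
    - [5, 0, 0, 0, 0, 0, 0]
    - [5, 0, 0, 0, 0, 0, 0]
    - [5, 0, 0, 0, 0, 0, 0]
    - [5, 0, 0, 0, 0, 0, 0]
  force: 30

```text
time_s: 5.2
ee_pos: [0.4727, 0.1959, 0.0685]
eef_rot: [-2.532, 0.0, 0.775]
force: [1.3, -1.5, 1.7]
grip_width: 0.0133
grip_force: 30.0
```

Request:
servo_tool:
  plan:
    - [5, 0, 0, -0.008, 0, 0, 0]
    - [5, 0, 0, -0.015, 0, 0, 0]
    - [5, 0, 0, -0.015, 0, 0, 0]
    - [5, 0, 0, -0.015, 0, 0, 0]
    - [5, 0, 0, -0.015, 0, 0, 0]
    - [5, 0, 0, -0.015, 0, 0, 0]
    - [5, 0, 0, -0.015, 0, 0, 0]
    - [5, 0, 0, -0.01, 0, 0, 0]

```text
time_s: 6.2
ee_pos: [0.5164, 0.1513, 0.1578]
eef_rot: [-2.532, -0.0, 0.775]
force: [0.2, 0.5, -2.4]
grip_width: 0.014
grip_force: 30.0
```

```bash
cat >> h.py <<'E'
MO=np.array([.5765,-.171,0]);by=np.array([-bx[1],bx[0],0])
def bay(x,y=0,z=0): return MO+x*bx+y*by+np.array([0,0,z])
E
python3 - <<'E'
from h import *
A=cur();print(A)
M=go(A,T(RS,bay(-.13,0,.12)),16)
go(M,T(RS,bay(-.13,0,.05)),8)
E
```

```text
[[ 7.14482850e-01  5.73510876e-01 -4.00748714e-01  5.16390229e-01]
 [ 6.99652954e-01 -5.85650870e-01  4.09266175e-01  1.51333998e-01]
 [ 1.97702104e-05 -5.72798685e-01 -8.19696082e-01  1.57766103e-01]
 [ 0.00000000e+00  0.00000000e+00  0.00000000e+00  1.00000000e+00]]
16 rows [-0.022, 0.0041, 0.0001, -0.0355, -0.0172, -0.0545] mm 22.4 deg 3.85
8 rows [-0.0, 0.0, 0.0087, 0.0, 0.0, -0.0] mm 8.7 deg 0.0
```

Request:
servo_tool:
  plan:
    - [5, -0.022, 0.0041, 0.0001, -0.0355, -0.0172, -0.0545]
    - [5, -0.022, 0.0041, 0.0001, -0.0355, -0.0172, -0.0545]
    - [5, -0.022, 0.0041, 0.0001, -0.0355, -0.0172, -0.0545]
    - [5, -0.022, 0.0041, 0.0001, -0.0355, -0.0172, -0.0545]
    - [5, -0.022, 0.0041, 0.0001, -0.0355, -0.0172, -0.0545]
    - [5, -0.022, 0.0041, 0.0001, -0.0355, -0.0172, -0.0545]
    - [5, -0.022, 0.0041, 0.0001, -0.0355, -0.0172, -0.0545]
    - [5, -0.022, 0.0041, 0.0001, -0.0355, -0.0172, -0.0545]
  force: 40

```text
time_s: 7.2
ee_pos: [0.441, -0.0081, 0.134]
eef_rot: [-2.837, -0.07, 1.228]
force: [-0.0, 0.1, -2.2]
grip_width: 0.0136
grip_force: 40.0
```

Request:
servo_tool:
  plan:
    - [5, -0.022, 0.0041, 0.0001, -0.0355, -0.0172, -0.0545]
    - [5, -0.022, 0.0041, 0.0001, -0.0355, -0.0172, -0.0545]
    - [5, -0.022, 0.0041, 0.0001, -0.0355, -0.0172, -0.0545]
    - [5, -0.022, 0.0041, 0.0001, -0.0355, -0.0172, -0.0545]
    - [5, -0.022, 0.0041, 0.0001, -0.0355, -0.0172, -0.0545]
    - [5, -0.022, 0.0041, 0.0001, -0.0355, -0.0172, -0.0545]
    - [5, -0.022, 0.0041, 0.0001, -0.0355, -0.0172, -0.0545]
    - [5, -0.022, 0.0041, 0.0001, -0.0355, -0.0172, -0.0545]

```text
time_s: 8.2
ee_pos: [0.4474, -0.1848, 0.1189]
eef_rot: [3.141, 0.001, 1.678]
force: [1.2, 0.4, -1.6]
grip_width: 0.0138
grip_force: 40.0
```

Request:
servo_tool:
  plan:
    - [5, 0, 0, 0.009, 0, 0, 0]
    - [5, 0, 0, 0.009, 0, 0, 0]
    - [5, 0, 0, 0.009, 0, 0, 0]
    - [5, 0, 0, 0.009, 0, 0, 0]
    - [5, 0, 0, 0.009, 0, 0, 0]
    - [5, 0, 0, 0.009, 0, 0, 0]
    - [5, 0, 0, 0, 0, 0, 0]
    - [5, 0, 0, 0, 0, 0, 0]

```text
time_s: 9.2
ee_pos: [0.4475, -0.1842, 0.0649]
eef_rot: [-3.141, 0.001, 1.676]
force: [-0.6, -0.8, -2.1]
grip_width: 0.0137
grip_force: 40.0
```

Run:
```python
from h import *
A=cur();print(A.round(4))
M=go(A,T(RS,bay(-.13,0,.043)),4)
o=ctrl.get_obs();print(o['force'],o['qpos'])
a=snap('top','t2');b=snap('scene','s2')
im=np.hstack([cv2.resize(a['pixels'][140:270,280:440],None,fx=2.4,fy=2.4,interpolation=3),cv2.resize(b['pixels'][130:260,250:410],None,fx=2.4,fy=2.4,interpolation=3)])
cv2.imwrite('pics/m2.png',im[:,:,::-1])
```

```text
[[-1.051e-01  9.945e-01 -0.000e+00  4.475e-01]
 [ 9.945e-01  1.051e-01 -9.000e-04 -1.842e-01]
 [-9.000e-04 -1.000e-04 -1.000e+00  6.490e-02]
 [ 0.000e+00  0.000e+00  0.000e+00  1.000e+00]]
4 rows [-0.0001, -0.0001, 0.0055, -0.0, 0.0002, 0.0002] mm 5.5 deg 0.02
[-0.5615816  -0.78012663 -2.05519735] [-4.65730536e-01  3.28451356e-01  1.84439362e+00 -9.92269884e-04
  9.68376882e-01 -5.70507319e-01]
```

View pics/m2.png

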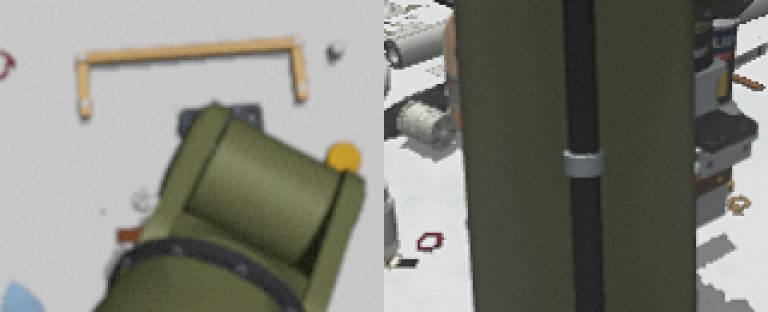

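The left end of the grip shows at (117,235) in the crop, robot-side of the left bobbin at (142,200), so the bar is behind the row. I'll lower it until it touches the table.

Request:
servo_tool:
  plan:
    - [5, 0, 0, 0.0055, 0, 0, 0]
    - [5, 0, 0, 0.0055, 0, 0, 0]
    - [5, 0, 0, 0.005, 0, 0, 0]
    - [5, 0, 0, 0.003, 0, 0, 0]
    - [5, 0, 0, 0.002, 0, 0, 0]
    - [5, 0, 0, 0.001, 0, 0, 0]
    - [5, 0, 0, 0, 0, 0, 0]
    - [5, 0, 0, 0, 0, 0, 0]

```text
time_s: 10.3
ee_pos: [0.4474, -0.1842, 0.0429]
eef_rot: [-3.141, 0.001, 1.676]
force: [-0.3, -0.3, -1.0]
grip_width: 0.0139
grip_force: 40.0
```

Run:
```python
from h import *
a=pickle.load(open('t2.pkl','rb'))
u,v=280+112/2.4,140+229/2.4
p=pt(a,u,v,.065+.031);print(p,'bay',(p-MO)@bx,(p-MO)@by)
```

```text
[ 0.4437868  -0.09122968  0.096     ] bay -0.12364791917366817 0.09320563319248636
```

Request:
servo_tool:
  plan:
    - [5, 0, 0, 0.001, 0, 0, 0]
    - [5, 0, 0, 0.001, 0, 0, 0]
    - [5, 0, 0, 0, 0, 0, 0]
    - [5, 0, 0, 0, 0, 0, 0]
    - [5, 0, 0, 0, 0, 0, 0]
    - [5, 0, 0, 0, 0, 0, 0]
    - [5, 0, 0, 0, 0, 0, 0]
    - [5, 0, 0, 0, 0, 0, 0]

```text
time_s: 11.3
ee_pos: [0.4476, -0.1843, 0.0418]
eef_rot: [3.141, 0.001, 1.676]
force: [-4.2, 4.0, 13.8]
grip_width: 0.0136
grip_force: 40.0
```

Request:
servo_tool:
  plan:
    - [5, 0, 0, -0.0025, 0, 0, 0]
    - [5, 0, 0, 0, 0, 0, 0]
    - [5, 0, 0.004, 0, 0, 0, 0]
    - [5, 0, 0.006, 0, 0, 0, 0]
    - [5, 0, 0.008, 0, 0, 0, 0]
    - [5, 0, 0.008, 0, 0, 0, 0]
    - [5, 0, 0.008, 0, 0, 0, 0]
    - [5, 0, 0.008, 0, 0, 0, 0]

```text
time_s: 12.3
ee_pos: [0.4897, -0.1797, 0.0431]
eef_rot: [-3.141, 0.001, 1.676]
force: [-0.4, -0.0, -1.5]
grip_width: 0.0138
grip_force: 40.0
```

Request:
servo_tool:
  plan:
    - [5, 0, 0.008, 0, 0, 0, 0]
    - [5, 0, 0.008, 0, 0, 0, 0]
    - [5, 0, 0.008, 0, 0, 0, 0]
    - [5, 0, 0.008, 0, 0, 0, 0]
    - [5, 0, 0.008, 0, 0, 0, 0]
    - [5, 0, 0.008, 0, 0, 0, 0]
    - [5, 0, 0.008, 0, 0, 0, 0]
    - [5, 0, 0.008, 0, 0, 0, 0]

```text
time_s: 13.3
ee_pos: [0.5533, -0.1729, 0.0432]
eef_rot: [-3.141, 0.001, 1.676]
force: [-0.4, -0.3, -2.0]
grip_width: 0.0138
grip_force: 40.0
```

Run:
```python
from h import *
A=cur();print(A.round(4),'bay',(A[:3,3]-MO)@bx,(A[:3,3]-MO)@by,ctrl.get_obs()['force'])
a=snap('top','t3')
cv2.imwrite('pics/m3.png',cv2.resize(a['pixels'][140:240,290:440],None,fx=4,fy=4,interpolation=3)[:,:,::-1])
```

```text
[[-1.052e-01  9.944e-01 -4.000e-04  5.533e-01]
 [ 9.944e-01  1.052e-01 -8.000e-04 -1.729e-01]
 [-7.000e-04 -5.000e-04 -1.000e+00  4.320e-02]
 [ 0.000e+00  0.000e+00  0.000e+00  1.000e+00]] bay -0.0232928519266467 0.0004941453590656141 [-0.40330968 -0.33702157 -2.0302163 ]
```

View pics/m3.png

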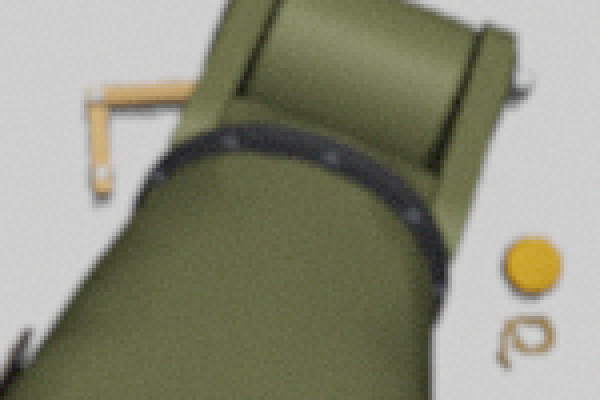

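The bar and bobbins are hidden by the forearm, and the beeswax (533,265) and thimble (520,90) haven't moved. I'll go on, then feel for the stop.

Request:
servo_tool:
  plan:
    - [5, 0, 0.008, 0, 0, 0, 0]
    - [5, 0, 0.008, 0, 0, 0, 0]
    - [5, 0, 0.008, 0, 0, 0, 0]
    - [5, 0, 0.008, 0, 0, 0, 0]
    - [5, 0, 0.008, 0, 0, 0, 0]
    - [5, 0, 0.006, 0, 0, 0, 0]
    - [5, 0, 0.004, 0, 0, 0, 0]
    - [5, 0, 0.002, 0, 0, 0, 0]

```text
time_s: 14.35
ee_pos: [0.6046, -0.1675, 0.0431]
eef_rot: [-3.141, 0.001, 1.676]
force: [0.1, 0.1, -2.0]
grip_width: 0.0139
grip_force: 40.0
```

Request:
servo_tool:
  plan:
    - [5, 0, 0.001, 0, 0, 0, 0]
    - [5, 0, 0, 0, 0, 0, 0]
    - [5, 0, 0.001, 0, 0, 0, 0]
    - [5, 0, 0, 0, 0, 0, 0]
    - [5, 0, 0, 0, 0, 0, 0]
    - [5, 0, 0, 0, 0, 0, 0]
    - [5, 0, 0, 0, 0, 0, 0]
    - [5, 0, 0, 0, 0, 0, 0]

```text
time_s: 15.35
ee_pos: [0.6065, -0.1673, 0.0431]
eef_rot: [-3.141, 0.001, 1.676]
force: [-0.1, 0.3, -2.7]
grip_width: 0.0136
grip_force: 40.0
```

Run:
```python
from h import *
A=cur();o=ctrl.get_obs();print('bay',(A[:3,3]-MO)@bx,(A[:3,3]-MO)@by,A[2,3],o['force'],o['moment'])
```

```text
bay 0.03018071665967344 0.0005266990439157042 0.043137994634357975 [-0.07878727  0.2866215  -2.66728138] [-0.03645019 -0.13054737  0.01506696]
```

Request:
servo_tool:
  plan:
    - [5, 0, 0.001, 0, 0, 0, 0]
    - [5, 0, 0, 0, 0, 0, 0]
    - [5, 0, 0.001, 0, 0, 0, 0]
    - [5, 0, 0, 0, 0, 0, 0]
    - [5, 0, 0, 0, 0, 0, 0]
    - [5, 0, 0, 0, 0, 0, 0]
    - [5, 0, 0, 0, 0, 0, 0]
    - [5, 0, 0, 0, 0, 0, 0]

```text
time_s: 16.35
ee_pos: [0.6084, -0.1671, 0.0431]
eef_rot: [-3.141, 0.001, 1.676]
force: [-2.1, -0.2, -0.9]
grip_width: 0.0136
grip_force: 40.0
```

Request:
servo_tool:
  plan:
    - [5, 0, 0.0005, 0, 0, 0, 0]
    - [5, 0, 0.0005, 0, 0, 0, 0]
    - [5, 0, 0, 0, 0, 0, 0]
    - [5, 0, 0, 0, 0, 0, 0]
    - [5, 0, 0, 0, 0, 0, 0]
    - [5, 0, 0, 0, 0, 0, 0]
    - [5, 0, 0, 0, 0, 0, 0]
    - [5, 0, 0, 0, 0, 0, 0]

```text
time_s: 17.35
ee_pos: [0.6088, -0.1671, 0.0432]
eef_rot: [-3.139, 0.0, 1.676]
force: [-7.9, 0.7, 1.6]
grip_width: 0.0138
grip_force: 40.0
```

Run:
```python
from h import *
o=ctrl.get_obs();print(o['ee_pos'],o['force'],o['moment'])
```

```text
[ 0.60876589 -0.16710905  0.04316288] [-7.87696023  0.74713235  1.56496398] [-0.14692633  1.68395329 -0.01981222]
```

Request:
servo_tool:
  plan:
    - [5, 0, -0.002, 0, 0, 0, 0]
    - [5, 0, -0.006, 0, 0, 0, 0]
    - [5, 0, -0.012, 0, 0, 0, 0]
    - [5, 0, -0.015, 0, 0, 0, 0]
    - [5, 0, -0.015, -0.01, 0, 0, 0]
    - [5, 0, -0.02, -0.03, 0, 0, 0]
    - [5, 0, -0.02, -0.04, 0, 0, 0]
    - [5, 0, -0.02, -0.04, 0, 0, 0]

```text
time_s: 18.35
ee_pos: [0.4988, -0.1785, 0.1643]
eef_rot: [-3.141, 0.001, 1.676]
force: [0.0, -0.1, -2.3]
grip_width: 0.0137
grip_force: 40.0
```

Run:
```python
from h import *
A=cur();print(A.round(4))
P=GP.copy();P[:3,3]=np.array([.4724,.1960,.068])-.108*zt
go(A,P,16)
# path check
D=np.linalg.inv(A)@P
L=np.real(logm(D))
for k in(4,8,12):print((A@expm(L*k/16))[:3,3].round(3))
```

```text
[[-1.050e-01  9.945e-01 -2.000e-04  4.988e-01]
 [ 9.945e-01  1.050e-01 -7.000e-04 -1.785e-01]
 [-7.000e-04 -3.000e-04 -1.000e+00  1.643e-01]
 [ 0.000e+00  0.000e+00  0.000e+00  1.000e+00]]
16 rows [0.0205, -0.005, 0.003, 0.0356, 0.0172, 0.0545] mm 21.3 deg 3.86
[ 0.476 -0.097  0.155]
[ 0.471 -0.012  0.153]
[0.484 0.073 0.154]
```

Request:
servo_tool:
  plan:
    - [5, 0.0205, -0.005, 0.003, 0.0356, 0.0172, 0.0545]
    - [5, 0.0205, -0.005, 0.003, 0.0356, 0.0172, 0.0545]
    - [5, 0.0205, -0.005, 0.003, 0.0356, 0.0172, 0.0545]
    - [5, 0.0205, -0.005, 0.003, 0.0356, 0.0172, 0.0545]
    - [5, 0.0205, -0.005, 0.003, 0.0356, 0.0172, 0.0545]
    - [5, 0.0205, -0.005, 0.003, 0.0356, 0.0172, 0.0545]
    - [5, 0.0205, -0.005, 0.003, 0.0356, 0.0172, 0.0545]
    - [5, 0.0205, -0.005, 0.003, 0.0356, 0.0172, 0.0545]

```text
time_s: 19.35
ee_pos: [0.4721, -0.0115, 0.1516]
eef_rot: [-2.835, -0.07, 1.224]
force: [0.7, 0.6, -1.7]
grip_width: 0.0133
grip_force: 40.0
```

Request:
servo_tool:
  plan:
    - [5, 0.0205, -0.005, 0.003, 0.0356, 0.0172, 0.0545]
    - [5, 0.0205, -0.005, 0.003, 0.0356, 0.0172, 0.0545]
    - [5, 0.0205, -0.005, 0.003, 0.0356, 0.0172, 0.0545]
    - [5, 0.0205, -0.005, 0.003, 0.0356, 0.0172, 0.0545]
    - [5, 0.0205, -0.005, 0.003, 0.0356, 0.0172, 0.0545]
    - [5, 0.0205, -0.005, 0.003, 0.0356, 0.0172, 0.0545]
    - [5, 0.0205, -0.005, 0.003, 0.0356, 0.0172, 0.0545]
    - [5, 0.0205, -0.005, 0.003, 0.0356, 0.0172, 0.0545]

```text
time_s: 20.35
ee_pos: [0.5176, 0.1514, 0.1553]
eef_rot: [-2.529, 0.001, 0.773]
force: [-0.5, -0.0, -1.1]
grip_width: 0.0135
grip_force: 40.0
```

Run:
```python
from h import *
A=cur();print(A.round(4))
P=GP.copy();P[:3,3]=np.array([.4722,.1962,.0682])-.04*zt
Q=GP.copy();Q[:3,3]=np.array([.4722,.1962,.0682])
go(A,P,6);go(P,Q,8)
a=snap('top','t4');b=snap('scene','s4')
im=np.vstack([cv2.resize(a['pixels'][150:220,300:430],(780,420),interpolation=3)[:290],cv2.resize(b['pixels'][220:310,160:404],(780,288),interpolation=3)])
cv2.imwrite('pics/m4.png',im[:,:,::-1])
```

```text
[[ 0.7158  0.5709 -0.4021  0.5176]
 [ 0.6983 -0.5863  0.4106  0.1514]
 [-0.0014 -0.5747 -0.8183  0.1553]
 [ 0.      0.      0.      1.    ]]
6 rows [-0.0002, -0.0004, 0.0113, -0.0002, -0.0001, -0.0005] mm 11.3 deg 0.03
8 rows [-0.0, 0.0, 0.005, -0.0, -0.0, 0.0] mm 5.0 deg 0.0
```

View pics/m4.png

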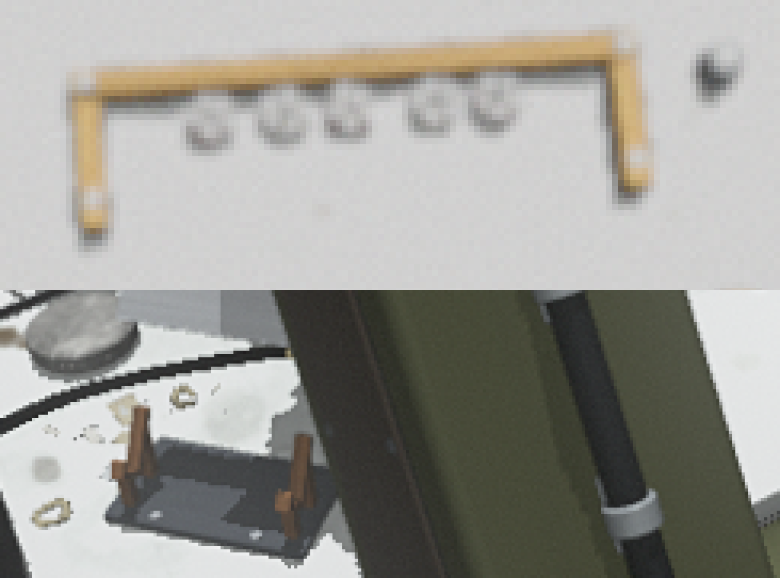

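The top crop shows all five bobbins flat in a row against the back stop, at (208,124) to (492,105), with the thimble unmoved. The scene crop shows the empty rest and its two brackets. Next is putting the bar back along the slope.

Request:
servo_tool:
  plan:
    - [5, -0.0002, -0.0004, 0.0113, 0, 0, -0.0005]
    - [5, -0.0002, -0.0004, 0.0113, 0, 0, -0.0005]
    - [5, -0.0002, -0.0004, 0.0113, 0, 0, -0.0005]
    - [5, -0.0002, -0.0004, 0.0113, 0, 0, -0.0005]
    - [5, -0.0002, -0.0004, 0.0113, 0, 0, -0.0005]
    - [5, -0.0002, -0.0004, 0.0113, 0, 0, -0.0005]
    - [5, 0, 0, 0, 0, 0, 0]
    - [5, 0, 0, 0, 0, 0, 0]

```text
time_s: 21.45
ee_pos: [0.4884, 0.1792, 0.1013]
eef_rot: [-2.53, -0.001, 0.778]
force: [-0.8, -0.0, -1.5]
grip_width: 0.0137
grip_force: 40.0
```

Run:
```python
from h import *
A=cur();print(A.round(4),ctrl.get_obs()['force'])
Q=GP.copy();Q[:3,3]=np.array([.4724,.1961,.0682])
go(A,Q,8)
```

```text
[[ 0.7126  0.5749 -0.4021  0.4884]
 [ 0.7016 -0.5831  0.4096  0.1792]
 [ 0.001  -0.574  -0.8189  0.1013]
 [ 0.      0.      0.      1.    ]] [-0.78991905 -0.03190447 -1.48692784]
8 rows [0.0, -0.0, 0.0051, 0.0, 0.0, 0.0003] mm 5.1 deg 0.02
```

Request:
servo_tool:
  plan:
    - [5, 0, 0, 0.0055, 0, 0, 0.0003]
    - [5, 0, 0, 0.0055, 0, 0, 0.0003]
    - [5, 0, 0, 0.0055, 0, 0, 0.0003]
    - [5, 0, 0, 0.0055, 0, 0, 0.0003]
    - [5, 0, 0, 0.0055, 0, 0, 0.0003]
    - [5, 0, 0, 0.0055, 0, 0, 0.0003]
    - [5, 0, 0, 0.005, 0, 0, 0.0003]
    - [5, 0, 0, 0, 0, 0, 0]

```text
time_s: 22.45
ee_pos: [0.4726, 0.195, 0.0697]
eef_rot: [-2.53, 0.001, 0.776]
force: [-0.2, -0.2, -2.4]
grip_width: 0.0138
grip_force: 40.0
```

Request:
servo_tool:
  plan:
    - [5, 0, 0, 0.001, 0, 0, 0]
    - [5, 0, 0, 0.001, 0, 0, 0]
    - [5, 0, 0, 0.0005, 0, 0, 0]
    - [5, 0, 0, 0, 0, 0, 0]
    - [5, 0, 0, 0, 0, 0, 0]
    - [5, 0, 0, 0, 0, 0, 0]
    - [5, 0, 0, 0, 0, 0, 0]
    - [5, 0, 0, 0, 0, 0, 0]

```text
time_s: 23.45
ee_pos: [0.4723, 0.1956, 0.0685]
eef_rot: [-2.531, -0.0, 0.776]
force: [0.2, -4.7, 6.2]
grip_width: 0.014
grip_force: 40.0
```

Seated contact felt. Opening.

Request:
servo_tool:
  plan:
    - [15, 0, 0, 0, 0, 0, 0]
    - [20, 0, 0, 0, 0, 0, 0]
    - [25, 0, 0, 0, 0, 0, 0]
    - [35, 0, 0, 0, 0, 0, 0]
    - [50, 0, 0, 0, 0, 0, 0]
    - [50, 0, 0, 0, 0, 0, 0]
    - [50, 0, 0, 0, 0, 0, 0]
    - [50, 0, 0, 0, 0, 0, 0]

```text
time_s: 24.45
ee_pos: [0.4719, 0.1959, 0.0679]
eef_rot: [-2.53, 0.001, 0.776]
force: [0.1, -0.7, -0.4]
grip_width: 0.0471
grip_force: 0.0
```

Request:
servo_tool:
  plan:
    - [50, 0, 0, -0.006, 0, 0, 0]
    - [50, 0, 0, -0.012, 0, 0, 0]
    - [50, 0, 0, -0.02, 0, 0, 0]
    - [50, 0, 0, -0.02, 0, 0, 0]
    - [50, 0, 0, -0.02, 0, 0, 0]
    - [50, 0, 0, -0.02, 0, 0, 0]
    - [50, 0, 0, -0.02, 0, 0, 0]
    - [50, 0, 0, -0.01, 0, 0, 0]

```text
time_s: 25.45
ee_pos: [0.5241, 0.1428, 0.174]
eef_rot: [-2.531, -0.001, 0.775]
force: [0.2, 1.3, 0.8]
grip_width: 0.0471
grip_force: 0.0
```

Run:
```python
from h import *
A=cur();print(A.round(3))
R0=T(Ro.from_euler('xyz',[-3.1406,0,.3488]).as_matrix(),[.46,-.1,.30])
go(A,R0,8)
go(R0,T(R0[:3,:3],[.22,-.46,.25]),8)
```

```text
[[ 0.714  0.574 -0.401  0.524]
 [ 0.7   -0.585  0.41   0.143]
 [ 0.001 -0.573 -0.819  0.174]
 [ 0.     0.     0.     1.   ]]
8 rows [-0.0244, 0.0148, -0.0217, -0.075, 0.0162, 0.0516] mm 35.9 deg 5.3
8 rows [-0.0436, 0.032, 0.0062, 0.0, 0.0, 0.0] mm 54.4 deg 0.0
```

Request:
servo_tool:
  plan:
    - [50, -0.0244, 0.0148, -0.0217, -0.075, 0.0162, 0.0516]
    - [50, -0.0244, 0.0148, -0.0217, -0.075, 0.0162, 0.0516]
    - [50, -0.0244, 0.0148, -0.0217, -0.075, 0.0162, 0.0516]
    - [50, -0.0244, 0.0148, -0.0217, -0.075, 0.0162, 0.0516]
    - [50, -0.0244, 0.0148, -0.0217, -0.075, 0.0162, 0.0516]
    - [50, -0.0244, 0.0148, -0.0217, -0.075, 0.0162, 0.0516]
    - [50, -0.0244, 0.0148, -0.0217, -0.075, 0.0162, 0.0516]
    - [50, -0.0244, 0.0148, -0.0217, -0.075, 0.0162, 0.0516]

```text
time_s: 26.45
ee_pos: [0.4588, -0.1004, 0.2993]
eef_rot: [3.141, 0.001, 0.348]
force: [-0.1, -1.5, -1.0]
grip_width: 0.0471
grip_force: 0.0
```

Request:
servo_tool:
  plan:
    - [50, -0.04, 0.029, 0.006, 0, 0, 0]
    - [50, -0.04, 0.029, 0.006, 0, 0, 0]
    - [50, -0.04, 0.029, 0.006, 0, 0, 0]
    - [50, -0.04, 0.029, 0.006, 0, 0, 0]
    - [50, -0.04, 0.029, 0.006, 0, 0, 0]
    - [50, -0.04, 0.029, 0.006, 0, 0, 0]
    - [50, -0.04, 0.029, 0.006, 0, 0, 0]
    - [50, -0.04, 0.029, 0.006, 0, 0, 0]

```text
time_s: 27.45
ee_pos: [0.237, -0.4282, 0.2507]
eef_rot: [-3.14, 0.002, 0.35]
force: [0.1, 0.6, 1.2]
grip_width: 0.0473
grip_force: 0.0
```

Run:
```python
from h import *
a=snap('top','t5');b=snap('scene','s5');c=pickle.load(open('top0.pkl','rb'))
f=lambda i,y,y2,x,x2:cv2.resize(i['pixels'][y:y2,x:x2],(390,290),interpolation=3)
im=np.vstack([np.hstack([f(c,170,267,160,290),f(a,170,267,160,290)]),np.hstack([f(a,140,237,300,430),f(b,220,317,170,300)])])
cv2.imwrite('pics/m5.png',im[:,:,::-1])
for i in(c,a):
    im=i['pixels'].astype(int);m=np.zeros((400,640),bool);m[180:252,170:232]=1
    v,u=np.nonzero(m&(im[...,0]>im[...,2]*1.7)&(im[...,0]<140))
    p=np.array([pt(i,x,y) for x,y in zip(u,v)]);p=p[p[:,2]>.06];print(len(p),p.mean(0).round(4),p.max(0).round(4))
```

```text
628 [0.4778 0.1835 0.0925] [0.5454 0.2505 0.1003]
631 [0.4774 0.1828 0.0938] [0.5452 0.2485 0.9306]
```

View pics/m5.png

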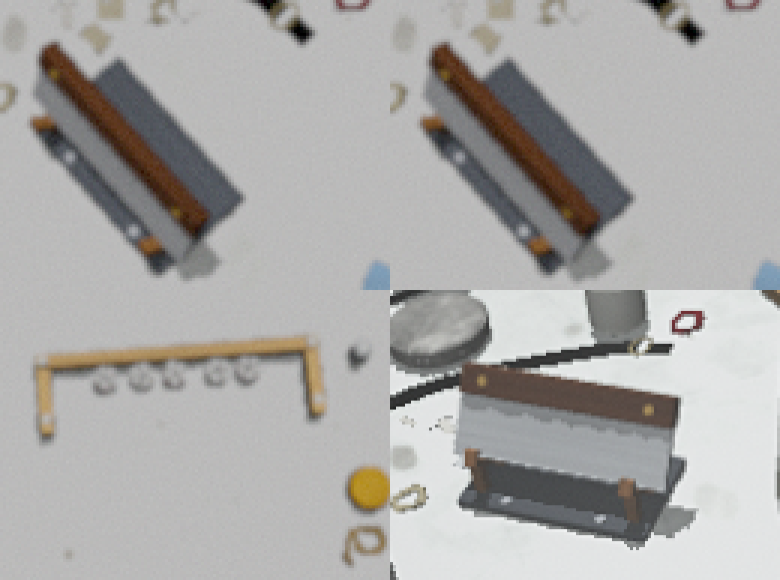

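The straightedge is back as it was: the before and after crops match within about 1 mm. The bobbins are in a row at the stop, from (105,380) to (247,372), and the bystanders haven't moved.

```bash
python3 -c "
from station import ctrl
print(ctrl.hand_in())"
```

```text
the job is handed in; nothing more can be done
None
```

Job handed in at about 27.5 s: the five bobbins stand flat in a row against the bay's back stop after one sweep, the straightedge is back in its rest on both brackets, and the beeswax, thimble, chalk and pot were left untouched.

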